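File the short tubes and hold the long one in the tube reader

ROBOT

A 6-joint arm with a two-finger parallel gripper is mounted at the origin on a cart in front of the work surface, level with it; the furniture and walls round the work are solid. World frame = base frame: x ahead of the robot, y to its left, z up, the work surface at z = 0. Lengths are in m, angles in rad, forces in N, time in s.
With the tool pointing down it reaches from about 0.3 to 0.85 m from the base axis. Payload 5.4 kg.
Tool frame: the origin (TCP) lies at the very end of the fingers, on their centre line; the grasp point (between the pads) lies 19 mm behind it; z points along the fingers, y is the line along which they close (so a half turn about z gives the same grasp; the last joint's range is limited). The gripper opens to 85 mm and grips with 20 to 120 N. Pads are 22 mm wide; open, the fingers measure 114 mm over their backs; the gripper's body (76 mm by 85 mm) begins 54 mm behind the grasp point. The pads swing forward as they close: fully open they stand 13 mm farther back than shut.
Start: joints at [-1.44, 0.158, 1.597, -0, 1.386, -0.21], TCP at [0.192, -0.542, 0.231] pointing down, gripper open.
Joint ranges: [-2.91, 2.91], [-0.94, 2.29], [0.18, 2.7], [-1.29, 4.43], [0.17, 2.64], [-3, 3]. Speed limits (rad/s): [2.57, 2.57, 3.14, 3.14, 3.14, 3.14].

INTERFACE

Orientations are given as a unit quaternion [w, x, y, z].
In Python, from plant import telemetry, read_camera, camera_info, env gives the robot as it stands. The module is installed in compiled form; this text tells all that it offers.
- The arm moves only by the shell command python3 -m creep 'ROWS' [OPENING]. ROWS is rows parted by semicolons, their numbers by spaces, 1 to 5 of them, each of 6 numbers: dx, dy, dz in m, then a rotation vector rx, ry, rz in rad; each row shifts and turns the commanded pose from where the row before left it, along the tool's axes as they then stand; what a row does not reach is not made up. A row lasts 1/10 s, in which the tool goes at most 0.05 m and 0.15 rad, less where a joint would pass 70% of its speed; a pose out of reach is approached as far as the arm can. OPENING is the finger opening in m, set as the command begins (- or left out keeps the last). The fingers move at their own pace and stop on an object; the grip force is fixed at half the most. Time passes only in rows, so rows that do not move let the fingers close. It prints the time, the measured TCP pose, the force, the opening and the grip force at its end.
- telemetry.get_obs(): the state, without advancing time (a new reading comes with each control period).
- read_camera(name): name is "scene" or "top" or "wrist"; returns the picture (400x640x3 uint8, red, green, blue); there is no depth.
- camera_info(name): a dict with "K" (3x3 intrinsics, pixels), "rvec" (rotation vector, rad) and "tvec" (3), from world to camera coordinates, as OpenCV has them; the wrist camera has in their place "hand_eye" (4x4, takes a point from camera to tool coordinates, whose origin is the TCP and whose axes are the flange's). Camera axes: x right, y down, z forward; pixel columns grow to the right and rows downward; lengths in m; the calibration is good to about 2 mm. A picture is of the moment at which its call begins: read the wrist's pose just before it. camera_info takes no time and is no camera call.
- env.job_done(): hands the job in; it is judged then, once.
The state is a dict: "time": time; "joint_pos": joint angles; "dq": joint speeds; "joint_torque": joint torques, N m; "position": TCP position; "orientation": TCP orientation; "contact_force": force on the tool from outside, world axes, zero at the start; "torque": the same for the moment, N m; "width": finger opening in m; "grasp_force": force on a finger pad.
Only numpy, scipy, OpenCV 4.12 (cv2) and the standard library are available. Lean on these libraries where they do the work, as an engineer would, in place of code of your own. Each camera call takes 0.05 s, during which the arm holds its last target. There are 200 camera calls.

TASK

Three capped tubes stand unsorted in the middle row of the tube rack. First move the two short ones into free holes of the row nearest the robot, where the other short tubes stand, and let go of them; then take the long one, lower it gently through the slot in the top of the tube reader and hold it there in the gripper, upright and without leaning on the reader, with its foot at mid-height of the reader's front window and its cap clear above the top. Finish while still holding the tube so, and leave the timer, the specimen cup and the marker pen alone.

Things in the scene. Friction and masses are not known exactly. Their poses are not given: they have to be found in the camera images.
- rack: blue tube rack, 125 (x) x 216 (y) x 65 mm high, fixed to the worktop; 5 rows of 9 square 16 mm holes. Origin: centre of its underside; -x faces the robot, y runs along its rows. Rows at x = -44, -22, 0, 22, 44 mm, holes at y = 0, +-18, +-37, +-55, +-73 mm. Tubes stand on the floor, 12 mm above the underside; the plate with the holes is at 61 to 65 mm. Unsorted tubes: middle row, y = -73, 0, 73.
- near_row (a point): middle of the rack's near row (the row nearest the robot, rack x = -44 mm), on the rack's inner floor, 12 mm above its underside; axes as the rack's. Short tubes stand, fixed, in the row's two end holes (y = +-73 mm); its other seven holes are free.
- far_row (a point): the same for the far row (rack x = +44 mm), in which two long tubes stand, fixed, at y = +-37 mm
- short_tube_1: stoppered sample tube, purple cap: round glass body 13 mm in diameter, cap 17 mm in diameter and 20 mm tall, 80 mm long over all. Origin: centre of its foot (lowest point), +z runs up its axis to the cap. Starts upright in one of the three occupied holes of the rack's middle row (which varies). 10 to 20 g.
- short_tube_2: stoppered sample tube, purple cap: round glass body 13 mm in diameter, cap 17 mm in diameter and 20 mm tall, 80 mm long over all (same as short_tube_1). Origin: centre of its foot (lowest point), +z runs up its axis to the cap. Starts upright in one of the three occupied holes of the rack's middle row (which varies). 10 to 20 g.
- long_tube: stoppered sample tube, purple cap: round glass body 13 mm in diameter, cap 17 mm in diameter and 20 mm tall, 105 mm long over all; looks like the short ones but stands 25 mm taller. Origin: centre of its foot (lowest point), +z runs up its axis to the cap. Starts upright in one of the three occupied holes of the rack's middle row (which varies). 10 to 20 g.
- reader: tube reader: white box-shaped instrument with a grey deck, 130 (x) x 140 (y) x 100 mm high, fixed to the worktop. Origin: centre of its underside; -x is its front, with a closed clear window 52 mm wide, from 42 to 82 mm below the deck (mid-height 62 mm below). Under the deck's slot is a hollow chamber, x -57 to 23, y -30 to 30 mm, its floor 88 mm below the deck.
- reader_slot (a point): centre of the slot's mouth, level with the top of the deck, 100 mm above the worktop; the slot is 15 mm wide in x, 32 mm long in y, through a 6 mm plate; axes as the reader's, z up. A tube's body passes it, its cap does not: a tube let go drops until its cap lies on the deck.
- timer: white and green digital timer, 54 x 58 x 71 mm, a bystander; origin: centre of its underside
- specimen_cup: yellow specimen cup with a blue lid, 64 mm in diameter, 84 mm high, a bystander; origin: centre of its underside
- marker_pen: white and blue marker pen lying on the worktop, 135 mm long, 17 mm thick, a bystander; origin: centre of its underside
There are look-alikes about, which are no part of the job. Leave any green or red look-alike of the long_tube alone.

How it is judged:
On the way, in this order (a step that is already met when the one before it is completed fails the run):
1. both short tubes stand in the rack's near row, released (x of short_tube_1 in the frame of rack between -0.052 and -0.036 m and y of short_tube_1 in the frame of rack between -0.083 and 0.083 m and z of short_tube_1 in the frame of rack between 0.006 and 0.018 m and angle between each of short_tube_1, short_tube_2's own z axis and vertical below 0.15 rad and contact force between each of short_tube_1, short_tube_2 and the fingers below 0.1 N and linear speed of each of short_tube_1, short_tube_2 below 0.03 m/s and x of short_tube_2 in the frame of rack between -0.052 and -0.036 m and y of short_tube_2 in the frame of rack between -0.083 and 0.083 m and z of short_tube_2 in the frame of rack between 0.006 and 0.018 m), for 0.2 s.
2. the long tube's foot is through the reader's slot, in the gripper (x of long_tube in the frame of reader_slot between -0.008 and 0.008 m and y of long_tube in the frame of reader_slot between -0.016 and 0.016 m and z of long_tube in the frame of reader_slot below -0.02 m and contact force between long_tube and the fingers above 1 N), for 0.1 s.
At the end, for the whole second after the job is handed in: Both short tubes stand upright and released on the floor of the rack's near row; the long tube hangs in the gripper through the slot, foot 46 to 78 mm below the deck (within 16 mm of the window's mid-height), upright within 0.12 rad, still, gripped over 1 N, pressing the reader under 3 N (all of step 1 and x of long_tube in the frame of reader_slot between -0.008 and 0.008 m and y of long_tube in the frame of reader_slot between -0.016 and 0.016 m and z of long_tube in the frame of reader_slot between -0.078 and -0.046 m and angle between long_tube's own z axis and vertical below 0.12 rad and contact force between long_tube and the fingers above 1 N and contact force between long_tube and reader below 3 N and linear speed of long_tube below 0.02 m/s); the arm keeps its last pose, push and grip.
It fails at once if the timer is moved by more than 20 mm (distance of timer from where it was at the start of the episode above 0.02 m).
It fails at once if the specimen cup is moved by more than 20 mm (distance of specimen_cup from where it was at the start of the episode above 0.02 m).
It fails at once if the marker pen is moved by more than 20 mm (distance of marker_pen from where it was at the start of the episode above 0.02 m).
It fails at once if the reader is pressed with more than 20 N (contact force between reader and anything else above 20 N).
It also fails if it takes over 64 s, if anything falls off the work surface, if the arm or the gripper's body presses on something with over 40 N, if the wrist force passes 120 N, or if a joint passes its speed limit or range.

## Working session

There is one attempt and no reset: what is moved stays moved. The work goes in short steps, Python scripts to look and compute and a shell command to move; the robot and the scene stay as the last step left them, time stands still between calls to the robot, and variables do not carry over. Pictures are saved under pics/ and viewed, at most 10 in all, crops included, and the job is handed in when it is done.

```bash
mkdir -p pics
python3 - <<'E'
from plant import telemetry, read_camera, camera_info
import cv2
o=telemetry.get_obs()
print(o['time'],o['position'],o['orientation'],o['width'])
for n in ('scene','top','wrist'):
    print(n,camera_info(n))
    im=read_camera(n); cv2.imwrite(f'pics/{n}0.png',im[:,:,::-1])
E
```

```text
0.0 [ 0.19208247 -0.54132585  0.23032236] [-9.43528678e-04  9.85516457e-01  1.69577186e-01  3.84982451e-05] 0.08522016057605539
scene {'K': array([[427.81777337,   0.        , 318.47515394],
       [  0.        , 427.81777337, 201.77110347],
       [  0.        ,   0.        ,   1.        ]]), 'rvec': array([ 0.66450548, -2.36980204,  1.42179664]), 'tvec': array([0.4731618 , 0.21039918, 0.83579468])}
top {'K': array([[433.96138812,   0.        , 319.30713254],
       [  0.        , 433.96138812, 203.94839056],
       [  0.        ,   0.        ,   1.        ]]), 'rvec': array([ 2.18502367, -2.16769809,  0.10444665]), 'tvec': array([0.01918645, 0.55961096, 1.11348119])}
wrist {'K': array([[301.70307114,   0.        , 318.68480002],
       [  0.        , 301.70307114, 202.87063124],
       [  0.        ,   0.        ,   1.        ]]), 'hand_eye': array([[-6.65958819e-05, -9.57956416e-01, -2.86913750e-01,
         7.12624611e-02],
       [ 9.99999882e-01,  7.41219451e-05, -4.79591748e-04,
         4.74626078e-05],
       [ 4.80694598e-04, -2.86913748e-01,  9.57956299e-01,
        -1.41629629e-01],
       [ 0.00000000e+00,  0.00000000e+00,  0.00000000e+00,
         1.00000000e+00]])}
```

View pics/top0.png

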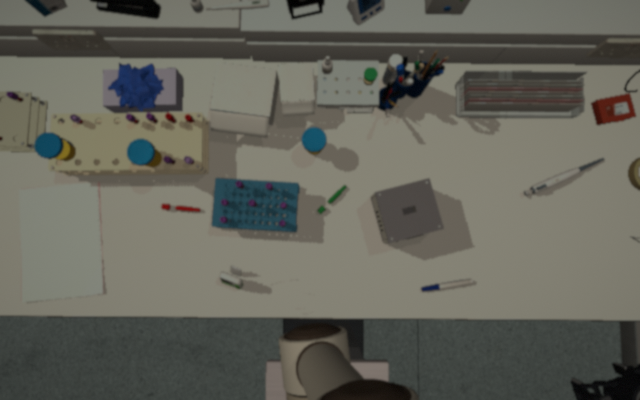

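View pics/scene0.png

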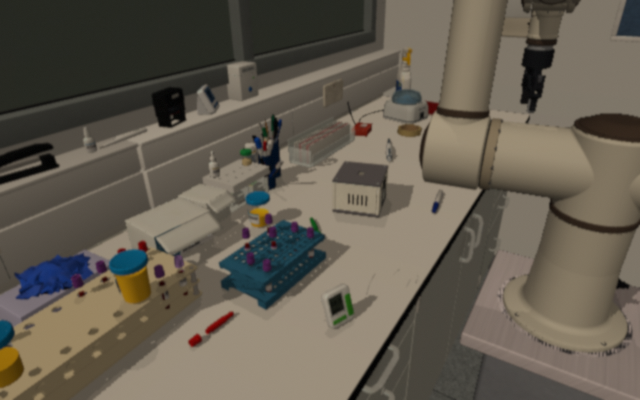

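The top view shows the rack at about (256,205), the reader at (407,210), the timer at (232,278), the cup at (314,140) and the pen at (447,285). The loose green and red tubes at (333,199) and (182,208) are look-alikes. I'll enlarge the rack and reader in both views.

Run:
```python
import cv2,numpy as np
t=cv2.imread('pics/top0.png');s=cv2.imread('pics/scene0.png')
g=lambda a:np.clip(a.astype(float)*1.6,0,255).astype('uint8')
a=cv2.resize(g(t[170:245,205:305]),None,fx=4,fy=4,interpolation=3)
b=cv2.resize(g(t[170:245,360:460]),None,fx=4,fy=4,interpolation=3)
c=cv2.resize(g(s[205:305,205:338]),None,fx=3,fy=3,interpolation=3)
d=cv2.resize(g(s[155:255,320:453]),None,fx=3,fy=3,interpolation=3)
cv2.imwrite('pics/crop0.png',np.vstack([np.hstack([a,b]),np.hstack([c,d,np.zeros((300,2,3),'uint8')])]))
```

```text
(no output)
```

View pics/crop0.png

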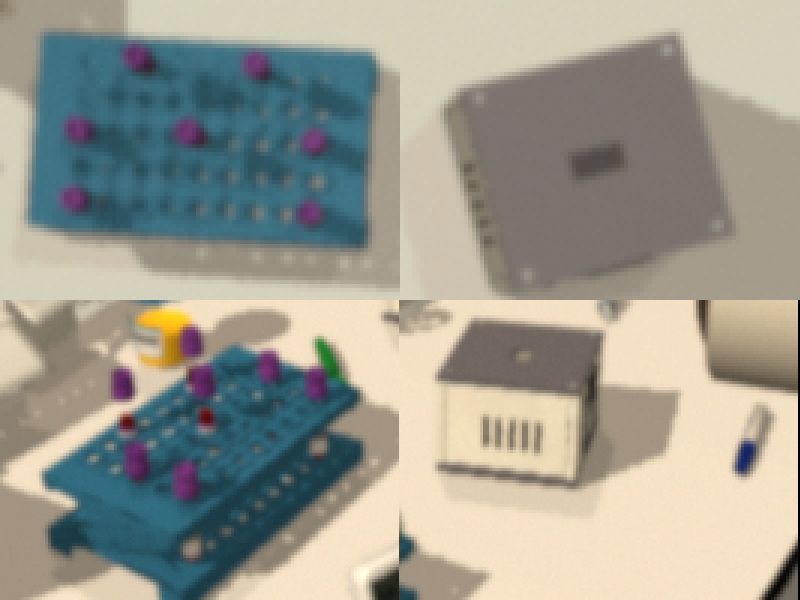

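```bash
cat > geo.py <<'E'
import numpy as np, cv2
from scipy.optimize import least_squares
from plant import camera_info
CI={n:camera_info(n) for n in('scene','top')}
def proj(n,P):
    c=CI[n]; return cv2.projectPoints(np.float64(P).reshape(-1,3),c['rvec'],c['tvec'],c['K'],None)[0][:,0]
def place(p,P):
    c,s=np.cos(p[2]),np.sin(p[2]); P=np.float64(P).reshape(-1,3)
    return np.c_[P[:,0]*c-P[:,1]*s+p[0],P[:,0]*s+P[:,1]*c+p[1],P[:,2]]
E
python3 - <<'E'
from geo import *
T=lambda q,x0:np.array(q)/4.+[x0,170]
S=lambda q,x0,y0:(np.array(q)-[0,300])/3.+[x0,y0]
top=T([(139,58),(257,66),(79,130),(190,132),(314,142),(75,199),(311,214)],205)-.4
sc=S([(122,384),(191,342),(136,460),(203,380),(268,365),(186,481),(317,384)],205,205)-.3
for L in range(3):
    def P():
        h=[.107]*2+[.082]*5; h[2+L]=.107
        return np.c_[[.044,.044,0,0,0,-.044,-.044],[.037,-.037,.073,0,-.073,.073,-.073],h]
    f=lambda p:np.r_[(proj('top',place(p,P()))-top).ravel(),(proj('scene',place(p,P()))-sc).ravel()]
    r=least_squares(f,[.5,.15,0]); print(L,r.x,r.cost); print(r.fun.reshape(-1,2).round(1).tolist())
    rt=least_squares(lambda p:f(p)[:14],[.5,.15,0]);print('top only',rt.x,rt.cost)
# reader: deck corners screws + slot in top; deck corners FL..
top=T(np.array([(455,104),(680,34),(735,235),(507,292),(597,161)])-[400,0],360)-.4
P=[(.065,.07,.1),(.065,-.07,.1),(-.065,-.07,.1),(-.065,.07,.1)]
f=lambda p:(proj('top',place(p,P))-top[:4]).ravel()
r=least_squares(f,[.5,-.2,0]);print('reader',r.x,r.fun.round(1))
c=CI['top'];R=cv2.Rodrigues(c['rvec'])[0];C=-R.T@c['tvec']
d=R.T@np.linalg.inv(c['K'])@[*top[4],1];print('slot',C+d*(.1-C[2])/d[2],'cam',C)
E
```

```text
0 [ 0.55313609  0.18733229 -0.03557316] 111.65759557361343
[[-1.2, 0.3], [-0.5, -0.4], [-2.1, -0.5], [1.6, 1.3], [-0.1, 0.0], [-0.0, 0.9], [-0.3, -0.3], [0.1, 0.2], [-0.4, -0.6], [-0.5, -10.8], [1.1, 9.6], [-0.1, -0.3], [0.6, -0.5], [-0.6, -1.1]]
top only [ 0.55354931  0.18645035 -0.04701278] 4.904951386333897
1 [ 0.55325831  0.1873475  -0.05234978] 2.0278684403793186
[[-0.9, -0.0], [-0.2, -0.2], [0.2, -0.1], [0.1, 0.3], [-0.1, 0.5], [-0.3, 0.3], [-0.6, 0.1], [0.0, -0.0], [0.0, -0.7], [0.1, -0.7], [0.3, -0.4], [0.2, -0.1], [-0.1, -0.5], [-0.4, -0.8]]
top only [ 0.55356473  0.18671223 -0.05180254] 0.5929344764862676
2 [ 0.55339805  0.18730829 -0.0646    ] 96.50324892206443
[[-0.6, -0.3], [0.0, -0.1], [0.2, -0.5], [1.6, 1.2], [-1.0, -0.1], [-0.4, -0.1], [-0.8, 0.4], [0.0, -0.2], [0.3, -0.7], [-0.3, -0.8], [1.1, 9.5], [0.0, -9.6], [-0.7, -0.5], [-0.3, -0.6]]
top only [ 0.55357212  0.18694683 -0.0566586 ] 3.1186082178684837
reader [ 0.53700288 -0.19405235  0.26983473] [ 0.2 -2.7 -1.5  0.2 -0.3  0.9  1.6  1.6]
slot [ 0.53985776 -0.19575542  0.1       ] cam [0.45502442 0.02793258 1.15997649]
```

The fit puts the long tube in the middle hole (y = 0), seen at top px (252,203). The residual is 2 against about 100 for either other hypothesis. The short tubes are at y = ±73, top px (225,202) and (283,205). The loose green and red tubes on the table are decoys. I'll write a helper and go above the rack.

```bash
cat >> geo.py <<'E'
RACK=[.5533,.1873,-.052]; READ=[.5399,-.1958,.27]
def togo(xyz,yaw):
    """needed shift (tool axes) and turn so that tool y points at world angle yaw, z down"""
    from plant import telemetry
    from scipy.spatial.transform import Rotation as R
    o=telemetry.get_obs(); q=o['orientation']; A=R.from_quat([*q[1:],q[0]])
    y=np.array([np.cos(yaw),np.sin(yaw),0]); z=np.array([0,0,-1.])
    B=R.from_matrix(np.c_[np.cross(y,z),y,z])
    d=np.array(xyz)-o['position']
    print('t',round(o['time'],2),'tool d',A.inv().apply(d).round(4),'rot',(A.inv()*B).as_rotvec().round(4),'after turn d',B.inv().apply(d).round(4),
      'F',np.round(o['contact_force'],1),'w',round(o['width'],4),'g',round(o['grasp_force'],1))
E
python3 -c "
from geo import *; togo([.5533,.1873,.25],-.052)"
```

```text
t 0.15 tool d [ 0.584  -0.5662 -0.0185] rot [-1.100e-03 -1.100e-03 -1.178e+00] after turn d [ 0.7466  0.3228 -0.0195] F [-0.3 -0.   0.3] w 0.0853 g 0.0
```

```bash
python3 -m creep '0 0 -0.02 0 0 0; 0.02 -0.02 0 0 0 0; 0.03 -0.029 0 0 0 0; 0.03 -0.029 0 0 0 0; 0.03 -0.029 0 0 0 0' 0.03
for i in 1 ; do python3 -m creep '0.03 -0.029 0 0 0 0; 0.03 -0.029 0 0 0 0; 0.03 -0.029 0 0 0 0; 0.03 -0.029 0 0 0 0; 0.03 -0.029 0 0 0 0'
python3 -m creep '0.03 -0.029 0 0 0 0; 0.03 -0.029 0 0 0 0; 0.03 -0.029 0 0 0 0; 0.03 -0.029 0 0 0 0; 0.03 -0.029 0 0 0 0'
python3 -m creep '0.03 -0.029 0 0 0 0; 0.03 -0.029 0 0 0 0; 0.03 -0.029 0 0 0 0; 0.03 -0.029 0 0 0 0; 0.02 -0.02 0 0 0 0'
python3 -m creep '0 0 0 0 0 -0.14; 0 0 0 0 0 -0.15; 0 0 0 0 0 -0.15; 0 0 0 0 0 -0.15; 0 0 0 0 0 -0.15'
python3 -m creep '0 0 0 0 0 -0.15; 0 0 0 0 0 -0.15; 0 0 0 0 0 -0.14; 0 0 0 0 0 0; 0 0 0 0 0 0'; done
python3 -c "
from geo import *; togo([.5533,.1873,.25],-.052)"
```

```text
time: 0.65
position: [0.2604, -0.4027, 0.2509]
orientation: [-0.0, 0.986, 0.169, 0.0]
contact_force: [1.0, -0.3, 0.9]
width: 0.0301
grasp_force: 0.0
time: 1.15
position: [0.3533, -0.2158, 0.2511]
orientation: [-0.0, 0.986, 0.169, 0.0]
contact_force: [0.5, -1.0, -0.4]
width: 0.0298
grasp_force: 0.0
time: 1.65
position: [0.4462, -0.0289, 0.2512]
orientation: [0.0, 0.986, 0.17, 0.0]
contact_force: [-0.3, -0.7, 0.9]
width: 0.03
grasp_force: 0.0
time: 2.15
position: [0.5328, 0.1467, 0.2508]
orientation: [-0.0, 0.985, 0.17, -0.0]
contact_force: [0.6, -0.6, 1.4]
width: 0.0305
grasp_force: 0.0
time: 2.65
position: [0.5321, 0.1443, 0.2509]
orientation: [-0.0, 0.856, 0.517, -0.0]
contact_force: [1.0, 0.7, -0.1]
width: 0.0298
grasp_force: 0.0
time: 3.15
position: [0.5322, 0.1442, 0.2511]
orientation: [-0.0, 0.726, 0.688, -0.0]
contact_force: [0.3, -0.2, -0.2]
width: 0.0303
grasp_force: 0.0
t 3.15 tool d [0.0441 0.0187 0.001 ] rot [-0.0005  0.0001 -0.0013] after turn d [0.0441 0.0188 0.0011] F [ 0.3 -0.2 -0.2] w 0.0303 g 0.0
```

Run:
```python
from plant import telemetry, read_camera
import cv2,numpy as np
o=telemetry.get_obs(); im=read_camera('wrist')[:,:,::-1]
np.savez('pics/w1.npz',p=o['position'],q=o['orientation'])
cv2.imwrite('pics/w1raw.png',im)
cv2.imwrite('pics/w1.png',cv2.resize(np.clip(im*1.5,0,255).astype('uint8'),(800,500),interpolation=3))
```

```text
(no output)
```

View pics/w1.png

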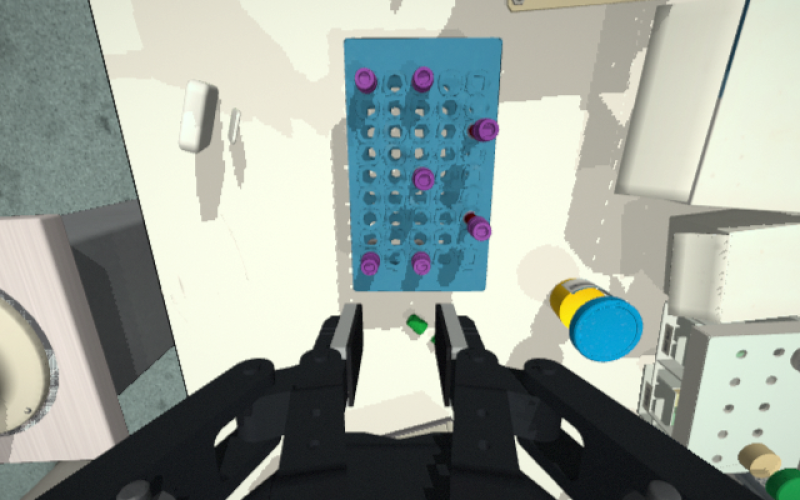

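The wrist view shows the rack corners at (345,38), (502,38), (485,291), (354,291) and the cap tops of all seven tubes. I'll refit the rack from these.

```bash
cat >> geo.py <<'E'
def projw(P,p,q):
    from scipy.spatial.transform import Rotation as R
    H=camera_info('wrist'); A=R.from_quat([*q[1:],q[0]]); h=H['hand_eye']
    c=(A.inv().apply(np.float64(P).reshape(-1,3)-p)-h[:3,3])@h[:3,:3]
    u=c@H['K'].T; return u[:,:2]/u[:,2:]
E
python3 - <<'E'
from geo import *
w=np.load('pics/w1.npz');p,q=w['p'],w['q']
px=np.array([(345,38),(502,38),(485,291),(354,291),(366,77),(370,263),(424,76),(424.5,178.5),(422,262),(488,129),(481,230)])/1.25-.1
P=[(-.0625,-.108,.065),(.0625,-.108,.065),(.0625,.108,.065),(-.0625,.108,.065),(-.044,-.073,.092),(-.044,.073,.092),(0,-.073,.092),(0,0,.117),(0,.073,.092),(.044,-.037,.117),(.044,.037,.117)]
f=lambda x:(projw(place(x,P),p,q)-px).ravel()
r=least_squares(f,RACK);print(r.x,r.fun.reshape(-1,2).round(1).tolist())
r=least_squares(lambda x:f(x)[8:],RACK);print('caps',r.x,r.fun.reshape(-1,2).round(1).tolist())
r=least_squares(lambda x:f(x)[:8],RACK);print('plate',r.x)
E
```

```text
[0.55457694 0.18402218 3.10834829] [[128.0, -1.7], [-126.8, 1.3], [-101.8, 5.0], [109.7, 3.1], [96.6, 2.7], [86.9, 5.0], [2.0, 4.6], [3.4, 6.2], [3.5, 6.6], [-97.8, 3.9], [-88.7, 5.6]]
caps [0.55595179 0.18640208 3.16326232] [[93.7, -2.9], [92.1, 0.5], [-1.0, 1.9], [4.9, 3.4], [8.5, 4.2], [-98.5, 4.0], [-85.1, 5.4]]
plate [0.55157711 0.17929885 3.07179301]
```

Run:
```python
from geo import *
w=np.load('pics/w1.npz');p,q=w['p'],w['q']
px=np.array([(345,38),(502,38),(485,291),(354,291),(366,77),(370,263),(424,76),(424.5,178.5),(422,262),(488,129),(481,230)])/1.25-.1
P=np.array([(-.0625,-.108,.065),(.0625,-.108,.065),(.0625,.108,.065),(-.0625,.108,.065),(-.044,-.073,.092),(-.044,.073,.092),(0,-.073,.092),(0,0,.117),(0,.073,.092),(.044,-.037,.117),(.044,.037,.117)])*[1,-1,1]
f=lambda x:(projw(place(x,P),p,q)-px).ravel()
r=least_squares(f,RACK);print(r.x,r.fun.reshape(-1,2).round(1).tolist())
r=least_squares(lambda x:f(x)[8:],RACK);print('caps',r.x,r.fun.reshape(-1,2).round(1).tolist())
r=least_squares(lambda x:f(x)[:8],RACK);print('plate',r.x)
x=r.x; c=place([.5541,.1861,-.053],[(0,.073,0),(0,-.073,0),(0,0,0)]);print(c)
togo([*c[0,:2],.16],-.053)
```

```text
[ 0.55188532  0.18758315 -0.05365376] [[-2.1, -4.1], [1.9, -4.2], [0.6, 1.4], [-1.5, 1.3], [-1.3, -0.3], [-0.9, 2.7], [0.6, 0.5], [0.3, 2.3], [-0.6, 3.5], [1.2, -1.3], [1.3, 1.2]]
caps [ 0.55179251  0.1885349  -0.05593907] [[-1.3, -1.6], [-1.2, 1.7], [0.6, -0.7], [0.2, 1.3], [-0.9, 2.7], [1.2, -2.3], [1.1, 0.3]]
plate [ 0.55208073  0.18560276 -0.05230395]
[[0.55796719 0.2589975  0.        ]
 [0.55023281 0.1132025  0.        ]
 [0.5541     0.1861     0.        ]]
t 3.2 tool d [0.1159 0.0196 0.0911] rot [-0.0004  0.      0.0002] after turn d [0.1159 0.0196 0.0911] F [-0.1  0.1 -0.5] w 0.0301 g 0.0
```

Run:
```python
from geo import *
w=np.load('pics/w1.npz');p,q=w['p'],w['q']
px=np.array([(345,38),(502,38),(485,291),(354,291),(366,77),(370,263),(424,76),(424.5,178.5),(422,262),(488,129),(481,230)])/1.25-.1
P=np.array([(-.0625,-.108,.065),(.0625,-.108,.065),(.0625,.108,.065),(-.0625,.108,.065),(-.044,-.073,.092),(-.044,.073,.092),(0,-.073,.092),(0,0,.117),(0,.073,.092),(.044,-.037,.117),(.044,.037,.117)])*[1,-1,1]
for tag,fn in (('z',lambda x:projw(place(x,P)+[0,0,x[3]],p,q)),('scale',lambda x:projw(place(x,P*[1+x[3],1+x[3],1]),p,q))):
    r=least_squares(lambda x:(fn(x)-px).ravel(),RACK+[0]);print(tag,r.x,r.cost,r.fun.reshape(-1,2).round(1).tolist())
```

```text
z [ 0.55244856  0.1873921  -0.05404286 -0.00842127] 10.446839421361403 [[-0.2, -1.6], [0.2, -1.6], [-0.5, -1.1], [-0.2, -1.3], [0.2, 1.3], [0.2, 0.3], [0.6, 2.1], [0.3, 1.6], [-0.6, 1.2], [-0.3, -0.7], [0.0, -0.6]]
scale [ 0.55194646  0.18818537 -0.0540288  -0.02626752] 10.45130465498221 [[-0.2, -1.6], [0.1, -1.6], [-0.6, -1.3], [-0.2, -1.4], [0.1, 1.2], [0.1, 0.4], [0.6, 2.0], [0.4, 1.7], [-0.6, 1.2], [-0.1, -0.8], [0.2, -0.4]]
```

```bash
sed -i 's/^RACK=[^;]*;/RACK=[.5527,.1873,-.053];/' geo.py
cat >> geo.py <<'E'
def rack(x,y,z): togo(place(RACK,[(x,y,z)])[0],RACK[2])
E
python3 -c "
from geo import *; rack(0,.073,.14)"
```

```text
t 3.2 tool d [0.117  0.0182 0.1111] rot [-0.0004  0.      0.0002] after turn d [0.117  0.0181 0.1111] F [-0.1  0.1 -0.5] w 0.0301 g 0.0
```

```bash
python3 -m creep '0.03 0.005 0 0 0 0; 0.035 0.005 0.02 0 0 0; 0.03 0.005 0.03 0 0 0; 0.022 0.003 0.035 0 0 0; 0 0 0.026 0 0 0' 0.03; python3 -m creep '0 0 0 0 0 0; 0 0 0 0 0 0'
python3 -c "
from geo import *; rack(0,.073,.069)"
```

```text
time: 3.7
position: [0.5553, 0.2626, 0.1378]
orientation: [-0.001, 0.724, 0.689, -0.0]
contact_force: [-0.6, -0.4, -0.7]
width: 0.03
grasp_force: 0.0
time: 3.9
position: [0.5563, 0.26, 0.1406]
orientation: [-0.0, 0.725, 0.689, -0.0]
contact_force: [-0.1, -0.3, -0.2]
width: 0.0301
grasp_force: 0.0
t 3.9 tool d [0.0002 0.0003 0.0716] rot [-0.0004  0.0002  0.0017] after turn d [0.0002 0.0003 0.0716] F [-0.1 -0.3 -0.2] w 0.0301 g 0.0
```

Run:
```python
from plant import telemetry, read_camera
import cv2,numpy as np
o=telemetry.get_obs(); im=read_camera('wrist')[:,:,::-1]
np.savez('pics/w2.npz',p=o['position'],q=o['orientation'])
cv2.imwrite('pics/w2.png',cv2.resize(np.clip(im*1.5,0,255).astype('uint8'),(800,500),interpolation=3))
```

```text
(no output)
```

View pics/w2.png

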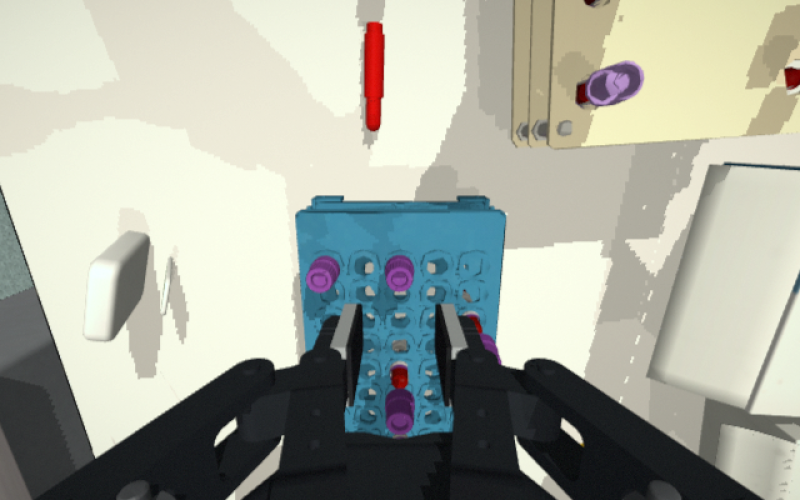

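The target cap's top is at (400,280), midway between the finger tips (about 345 and 455). The rack corners are at (297,212) and (505,212). I'll check the y offset against the prediction before going down.

Run:
```python
from geo import *
w=np.load('pics/w2.npz');p,q=w['p'],w['q']
P=[(0,.073,.092),(-.044,.073,.092),(-.0625,.108,.065),(.0625,.108,.065)]
for dz in(0,-.008): print((projw(place(RACK,P)+[0,0,dz],p,q)*1.25).round(0).tolist())
print((projw(place([*RACK[:2],RACK[2]],np.array(P)+[0,.003,0]),p,q)*1.25).round(0).tolist())
```

```text
[[402.0, 281.0], [320.0, 280.0], [294.0, 207.0], [510.0, 208.0]]
[[402.0, 276.0], [323.0, 275.0], [298.0, 205.0], [506.0, 205.0]]
[[402.0, 275.0], [320.0, 275.0], [294.0, 202.0], [510.0, 203.0]]
```

```bash
python3 -m creep '0 0 0.02 0 0 0; 0 0 0.02 0 0 0; 0 0 0.015 0 0 0; 0 0 0.01 0 0 0; 0 0 0.005 0 0 0'; python3 -m creep '0 0 0 0 0 0; 0 0 0 0 0 0; 0 0 0 0 0 0; 0 0 0 0 0 0; 0 0 0 0 0 0' 0.005
python3 -c "
from geo import *; rack(0,.073,.069)"
```

```text
time: 4.45
position: [0.5564, 0.26, 0.0702]
orientation: [0.0, 0.725, 0.689, 0.0]
contact_force: [0.3, 0.5, 0.5]
width: 0.0299
grasp_force: 0.0
time: 4.95
position: [0.5567, 0.2602, 0.0709]
orientation: [0.0, 0.725, 0.689, 0.0]
contact_force: [-0.2, -1.5, 1.1]
width: 0.0145
grasp_force: 58.5
t 4.95 tool d [-0.0001 -0.0001  0.0019] rot [ 0.0011 -0.0002  0.003 ] after turn d [-0.0001 -0.0001  0.0019] F [-0.2 -1.5  1.1] w 0.0145 g 58.5
```

```bash
python3 -m creep '0 0 -0.005 0 0 0; 0 0 -0.01 0 0 0; 0 0 -0.02 0 0 0; 0 0 -0.02 0 0 0; 0 0 -0.01 0 0 0';  python3 -m creep '0 0 0 0 0 0;0 0 0 0 0 0'
python3 - <<'E'
from geo import *; rack(-.044,.037,.1359)
from plant import read_camera
a=read_camera('wrist')[:,:,::-1];b=read_camera('scene')[:,:,::-1]
a=cv2.resize(a[190:350,200:440],(600,400),interpolation=3);b=cv2.resize(b[180:310,195:345],(200,173))
v=np.zeros((600,800,3),'uint8');v[:400,:600]=a;b=cv2.resize(cv2.imread('/dev/null') if 0 else b,(231,200));v[400:,:231]=b
cv2.imwrite('pics/w3.png',np.clip(v*1.5,0,255).astype('uint8'))
E
```

```text
time: 5.45
position: [0.5575, 0.2607, 0.1384]
orientation: [0.001, 0.725, 0.689, 0.002]
contact_force: [-0.5, 0.1, -0.7]
width: 0.0148
grasp_force: 58.8
time: 5.65
position: [0.5559, 0.2602, 0.135]
orientation: [-0.0, 0.725, 0.689, -0.0]
contact_force: [0.5, -0.6, 0.2]
width: 0.0144
grasp_force: 58.8
t 5.65 tool d [-0.0358 -0.0435 -0.0009] rot [-0.0005  0.0001  0.003 ] after turn d [-0.0359 -0.0434 -0.0009] F [ 0.5 -0.6  0.2] w 0.0144 g 58.8
```

View pics/w3.png

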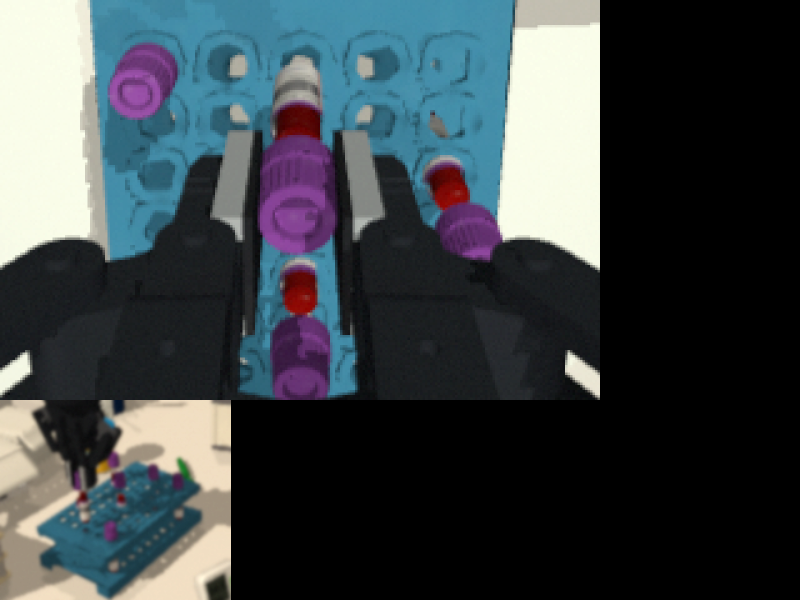

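The tube is held upright in the pads with its foot clear of the plate. Now it goes across to the near row at y = +37.

```bash
python3 -m creep '-0.012 -0.014 0 0 0 0; -0.014 -0.018 0 0 0 0; -0.01 -0.012 0 0 0 0; 0 0 0 0 0 0; 0 0 0 0 0 0'
python3 - <<'E'
from geo import *; rack(-.044,.037,.0709)
from plant import read_camera,telemetry
o=telemetry.get_obs()
c=place(RACK,[(-.044,.037,.065)])
print(projw(c,o['position'],o['orientation']))
a=read_camera('wrist')[:,:,::-1]
a=cv2.resize(a[150:310,220:420],(800,600),interpolation=3)
cv2.imwrite('pics/w4.png',np.clip(a*1.5,0,255).astype('uint8'))
E
```

```text
time: 6.25
position: [0.5103, 0.2265, 0.1348]
orientation: [-0.0, 0.725, 0.689, -0.0]
contact_force: [-0.8, 0.9, -0.8]
width: 0.0145
grasp_force: 58.9
t 6.25 tool d [0.0001 0.0004 0.0639] rot [-0.0007 -0.      0.0027] after turn d [0.0001 0.0004 0.0639] F [-0.8  0.9 -0.8] w 0.0145 g 58.9
[[321.40144844 214.50614805]]
```

View pics/w4.png

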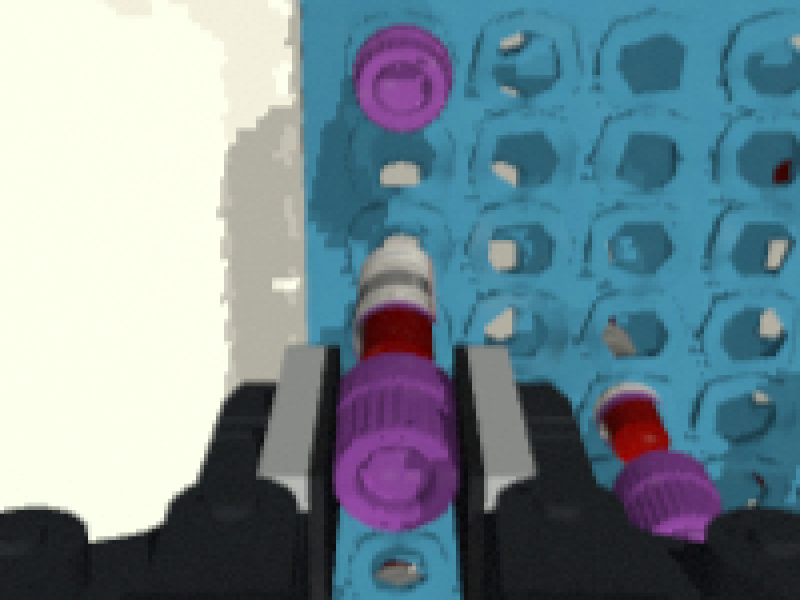

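The foot at (398,245) sits over the y = 37 hole, whose neighbours (525,250) and (400,160) show the row and column. I'll lower it in steps.

```bash
python3 -m creep '0 0 0.01 0 0 0; 0 0 0.008 0 0 0; 0 0 0.006 0 0 0; 0 0 0.003 0 0 0; 0 0 0 0 0 0';python3 -m creep '0 0 0.01 0 0 0; 0 0 0.01 0 0 0; 0 0 0.008 0 0 0; 0 0 0.004 0 0 0; 0 0 0 0 0 0'
python3 -c "
from geo import *; rack(-.044,.037,.0709)"
```

```text
time: 6.8
position: [0.51, 0.2264, 0.1074]
orientation: [-0.0, 0.725, 0.689, -0.001]
contact_force: [0.2, 0.1, 0.2]
width: 0.014
grasp_force: 58.9
time: 7.3
position: [0.5098, 0.2263, 0.0753]
orientation: [-0.0, 0.725, 0.689, -0.001]
contact_force: [-0.8, 0.4, 0.6]
width: 0.0143
grasp_force: 58.9
t 7.3 tool d [0.0003 0.0009 0.0044] rot [-0.0017  0.0004  0.003 ] after turn d [0.0003 0.0009 0.0044] F [-0.8  0.4  0.6] w 0.0143 g 58.9
```

```bash
python3 -m creep '0 0 0.003 0 0 0; 0 0 0.0008 0 0 0; 0 0 0 0 0 0';python3 -m creep '0 0 0 0 0 0; 0 0 0 0 0 0; 0 0 0 0 0 0' 0.03; python3 -m creep '0 0 -0.01 0 0 0; 0 0 -0.02 0 0 0; 0 0 -0.02 0 0 0; 0 0 -0.02 0 0 0; 0 0 0 0 0 0'; python3 -m creep '-0.02 0.01 0 0 0 0; -0.03 0.012 0 0 0 0; -0.03 0.012 0 0 0 0; -0.025 0.01 0 0 0 0; -0.005 0 0 0 0 0'; python3 -m creep '0 0 0 0 0 0;0 0 0 0 0 0'
python3 - <<'E'
from geo import *; rack(0,-.073,.0709)
from plant import read_camera
a=read_camera('wrist')[:,:,::-1]
a=cv2.resize(a[0:310,180:460],(540,600),interpolation=3)
cv2.imwrite('pics/w5.png',np.clip(a*1.5,0,255).astype('uint8'))
E
```

```text
time: 7.6
position: [0.5106, 0.2265, 0.0726]
orientation: [0.0, 0.725, 0.689, 0.0]
contact_force: [0.2, -1.5, 0.3]
width: 0.0145
grasp_force: 58.9
time: 7.9
position: [0.5106, 0.2265, 0.0727]
orientation: [0.0, 0.725, 0.689, 0.0]
contact_force: [-0.4, -0.0, -0.2]
width: 0.0301
grasp_force: 0.0
time: 8.4
position: [0.513, 0.227, 0.1465]
orientation: [0.002, 0.725, 0.689, 0.003]
contact_force: [0.9, 0.8, -0.2]
width: 0.0297
grasp_force: 0.0
time: 8.9
position: [0.5495, 0.1119, 0.1419]
orientation: [0.0, 0.726, 0.688, -0.0]
contact_force: [-0.3, 0.8, -0.1]
width: 0.0302
grasp_force: 0.0
time: 9.1
position: [0.5483, 0.1152, 0.142]
orientation: [-0.001, 0.724, 0.689, -0.0]
contact_force: [0.3, 0.2, 0.0]
width: 0.0301
grasp_force: 0.0
t 9.1 tool d [-0.0008  0.0007  0.0711] rot [-0.001  -0.0005  0.0034] after turn d [-0.0008  0.0006  0.0711] F [0.3 0.2 0. ] w 0.0301 g 0.0
```

View pics/w5.png

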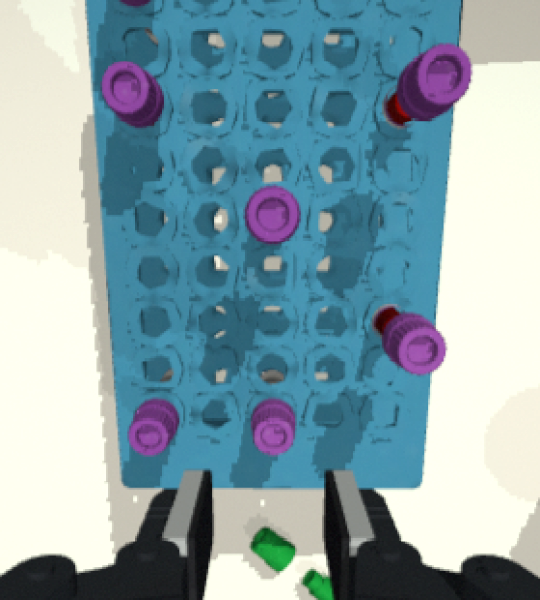

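Short tube 1 stands released in the near row at (128,92), and the next cap at (273,432) lies where the first one did before its grasp.

```bash
python3 -m creep '-0.0008 0.0006 0.02 0 0 0.003; 0 0 0.02 0 0 0; 0 0 0.016 0 0 0; 0 0 0.01 0 0 0; 0 0 0.004 0 0 0'; python3 -m creep '0 0 0 0 0 0; 0 0 0 0 0 0; 0 0 0 0 0 0; 0 0 0 0 0 0; 0 0 0 0 0 0' 0.005
python3 -c "
from geo import *; rack(0,-.073,.0709)"
python3 -m creep '0 0 -0.005 0 0 0; 0 0 -0.01 0 0 0; 0 0 -0.02 0 0 0; 0 0 -0.02 0 0 0; 0 0 -0.01 0 0 0';  python3 -m creep '0 0 0 0 0 0;0 0 0 0 0 0'
python3 -c "
from geo import *; rack(-.044,-.037,.0709)"
```

```text
time: 9.65
position: [0.5485, 0.1144, 0.0714]
orientation: [-0.001, 0.725, 0.689, -0.001]
contact_force: [0.0, 0.6, -0.3]
width: 0.0299
grasp_force: 0.0
time: 10.15
position: [0.5498, 0.1136, 0.073]
orientation: [0.0, 0.726, 0.688, 0.0]
contact_force: [-0.4, 0.5, -0.2]
width: 0.0143
grasp_force: 58.5
t 10.15 tool d [ 0.0008 -0.001   0.0021] rot [ 0.0008 -0.0001 -0.0001] after turn d [ 0.0008 -0.001   0.0021] F [-0.4  0.5 -0.2] w 0.0143 g 58.5
time: 10.65
position: [0.5509, 0.1136, 0.1404]
orientation: [0.001, 0.726, 0.688, 0.001]
contact_force: [0.7, 0.4, -0.4]
width: 0.0144
grasp_force: 58.5
time: 10.85
position: [0.5492, 0.1136, 0.1372]
orientation: [-0.0, 0.726, 0.688, -0.0]
contact_force: [-0.8, -0.8, 0.3]
width: 0.0143
grasp_force: 58.5
t 10.85 tool d [ 0.0368 -0.0444  0.0663] rot [-0.0003  0.     -0.    ] after turn d [ 0.0368 -0.0445  0.0663] F [-0.8 -0.8  0.3] w 0.0143 g 58.5
```

```bash
python3 -m creep '0.012 -0.014 0 0 0 0; 0.014 -0.018 0 0 0 0; 0.0103 -0.0123 0 0 0 0; 0 0 0 0 0 0; 0 0 0 0 0 0'
python3 -c "
from geo import *; rack(-.044,-.037,.073)"
python3 -m creep '0 0 0.01 0 0 0; 0 0 0.008 0 0 0; 0 0 0.006 0 0 0; 0 0 0.003 0 0 0; 0 0 0 0 0 0'
python3 -c "
from geo import *; rack(-.044,-.037,.073)"
```

```text
time: 11.35
position: [0.5068, 0.1524, 0.1373]
orientation: [0.0, 0.725, 0.689, -0.0]
contact_force: [1.0, -0.5, 0.7]
width: 0.0144
grasp_force: 58.6
t 11.35 tool d [ 0.0003 -0.      0.0643] rot [-0.0001  0.0003  0.001 ] after turn d [ 0.0002 -0.      0.0643] F [ 1.  -0.5  0.7] w 0.0144 g 58.6
time: 11.85
position: [0.5067, 0.1519, 0.1096]
orientation: [-0.0, 0.726, 0.688, -0.001]
contact_force: [-0.4, 0.4, 0.6]
width: 0.0143
grasp_force: 58.9
t 11.85 tool d [0.0007 0.0001 0.0366] rot [-0.0016  0.0002 -0.0003] after turn d [0.0007 0.     0.0366] F [-0.4  0.4  0.6] w 0.0143 g 58.9
```

```bash
python3 -m creep '0 0 0.01 0 0 0; 0 0 0.01 0 0 0; 0 0 0.008 0 0 0; 0 0 0.005 0 0 0; 0 0 0.002 0 0 0';python3 -m creep '0 0 0.001 0 0 0; 0 0 0 0 0 0';python3 -m creep '0 0 0 0 0 0; 0 0 0 0 0 0; 0 0 0 0 0 0' 0.03; python3 -m creep '0 0 -0.01 0 0 0; 0 0 -0.025 0 0 0; 0 0 -0.03 0 0 0; 0 0 -0.025 0 0 0; 0 0 0 0 0 0'; python3 -m creep '0.01 0.012 0 0 0 0; 0.016 0.02 0 0 0 0; 0.011 0.012 0 0 0 0; 0 0 0 0 0 0; 0 0 0 0 0 0'
python3 - <<'E'
from geo import *; rack(0,0,.092)
from plant import read_camera
a=read_camera('wrist')[:,:,::-1]
a=cv2.resize(a[0:310,180:460],(540,600),interpolation=3)
cv2.imwrite('pics/w6.png',np.clip(a*1.5,0,255).astype('uint8'))
E
```

```text
time: 12.35
position: [0.5066, 0.1521, 0.0746]
orientation: [-0.0, 0.726, 0.688, -0.001]
contact_force: [-0.4, -0.1, -0.5]
width: 0.0144
grasp_force: 58.8
time: 12.55
position: [0.5074, 0.1522, 0.0747]
orientation: [0.0, 0.726, 0.688, 0.0]
contact_force: [-0.5, -0.4, -0.0]
width: 0.0142
grasp_force: 58.8
time: 12.85
position: [0.5073, 0.1522, 0.0748]
orientation: [0.0, 0.726, 0.688, 0.0]
contact_force: [-0.5, -0.8, -0.0]
width: 0.0298
grasp_force: 0.0
time: 13.35
position: [0.5102, 0.1524, 0.1697]
orientation: [0.003, 0.726, 0.688, 0.004]
contact_force: [1.1, -0.1, -0.1]
width: 0.0298
grasp_force: 0.0
time: 13.85
position: [0.5524, 0.1866, 0.1638]
orientation: [-0.0, 0.725, 0.688, -0.001]
contact_force: [0.1, -0.1, -0.4]
width: 0.0301
grasp_force: 0.0
t 13.85 tool d [0.0007 0.0004 0.0718] rot [-0.0016  0.0005  0.0004] after turn d [0.0007 0.0003 0.0718] F [ 0.1 -0.1 -0.4] w 0.0301 g 0.0
```

View pics/w6.png

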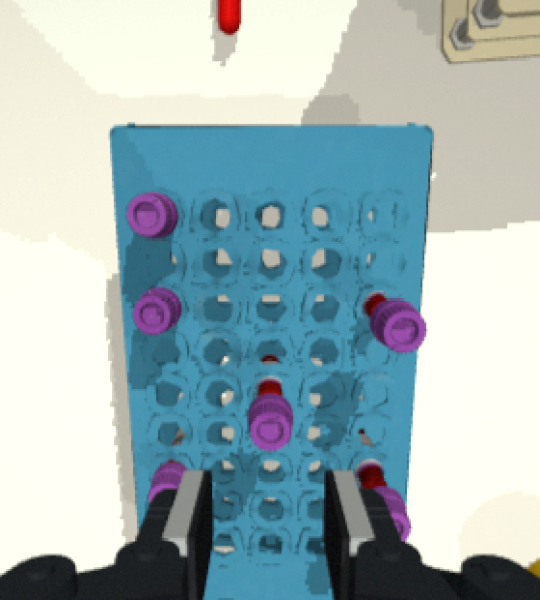

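Both short tubes stand in the near row, at (152,312) and (168,478). The remaining tube at (270,428) is the long one, and the fingers are centred over it.

```bash
python3 -m creep '0.0007 0.0003 0.02 0 0 0; 0 0 0.02 0 0 0; 0 0 0.016 0 0 0; 0 0 0.01 0 0 0; 0 0 0.005 0 0 0'; python3 -m creep '0 0 0 0 0 0; 0 0 0 0 0 0; 0 0 0 0 0 0; 0 0 0 0 0 0; 0 0 0 0 0 0' 0.005
python3 -c "
from geo import *; rack(0,0,.092)"
python3 -m creep '0 0 -0.005 0 0 0; 0 0 -0.01 0 0 0; 0 0 -0.02 0 0 0; 0 0 -0.03 0 0 0; 0 0 -0.03 0 0 0';  python3 -m creep '0 0 -0.02 0 0 0;0 0 -0.005 0 0 0; 0 0 0 0 0 0; 0 0 0 0 0 0'
python3 -c "
from geo import *; togo([*READ[:2],.212],READ[2])"
```

```text
time: 14.4
position: [0.5525, 0.1872, 0.0923]
orientation: [-0.001, 0.726, 0.688, -0.001]
contact_force: [-0.5, -0.3, 1.0]
width: 0.03
grasp_force: 0.0
time: 14.9
position: [0.5538, 0.1875, 0.0941]
orientation: [0.0, 0.726, 0.688, 0.0]
contact_force: [-0.0, -0.7, 0.4]
width: 0.0143
grasp_force: 58.5
t 14.9 tool d [-0.0002 -0.0011  0.0021] rot [ 0.0011 -0.0001 -0.    ] after turn d [-0.0002 -0.0011  0.0021] F [-0.  -0.7  0.4] w 0.0143 g 58.5
time: 15.4
position: [0.5532, 0.1876, 0.1902]
orientation: [-0.0, 0.726, 0.688, 0.0]
contact_force: [0.8, -0.2, -0.7]
width: 0.0144
grasp_force: 58.6
time: 15.8
position: [0.5526, 0.1874, 0.2122]
orientation: [-0.001, 0.726, 0.688, -0.001]
contact_force: [0.5, 0.5, -0.3]
width: 0.0145
grasp_force: 58.6
t 15.8 tool d [-3.833e-01  7.600e-03  3.000e-04] rot [-0.0021  0.     -0.323 ] after turn d [-3.659e-01 -1.145e-01  2.000e-04] F [ 0.5  0.5 -0.3] w 0.0145 g 58.6
```

```bash
python3 -m creep '0 0 0 0 0 -0.08; 0 0 0 0 0 -0.123; 0 0 0 0 0 -0.12; -0.02 -0.0055 0 0 0 0; -0.034 -0.0095 0 0 0 0'
python3 -m creep '-0.034 -0.0095 0 0 0 0; -0.034 -0.0095 0 0 0 0; -0.034 -0.0095 0 0 0 0; -0.034 -0.0095 0 0 0 0; -0.034 -0.0095 0 0 0 0'
python3 -m creep '-0.034 -0.0095 0 0 0 0; -0.034 -0.0095 0 0 0 0; -0.034 -0.0095 0 0 0 0; -0.034 -0.0095 0 0 0 0; -0.034 -0.0095 0 0 0 0'
python3 -m creep '-0.012 -0.0045 0 0 0 0; 0 0 0 0 0 0; 0 0 0 0 0 0; 0 0 0 0 0 0'
python3 - <<'E'
from geo import *; togo([*READ[:2],.212],READ[2])
from plant import read_camera,telemetry
o=telemetry.get_obs(); np.savez('pics/w7.npz',p=o['position'],q=o['orientation'])
a=read_camera('wrist')[:,:,::-1]; cv2.imwrite('pics/w7raw.png',a)
a=cv2.resize(a[110:310,185:452],(800,600),interpolation=3)
cv2.imwrite('pics/w7.png',np.clip(a*1.3,0,255).astype('uint8'))
E
```

```text
time: 16.3
position: [0.5521, 0.1322, 0.2114]
orientation: [-0.001, 0.604, 0.797, -0.001]
contact_force: [0.7, -0.5, -0.3]
width: 0.0147
grasp_force: 58.6
time: 16.8
position: [0.5517, -0.0462, 0.2116]
orientation: [-0.002, 0.606, 0.796, -0.001]
contact_force: [1.0, 0.2, -0.0]
width: 0.0143
grasp_force: 58.6
time: 17.3
position: [0.5514, -0.2225, 0.2115]
orientation: [-0.002, 0.606, 0.796, -0.0]
contact_force: [1.5, -0.6, 1.1]
width: 0.0144
grasp_force: 58.6
time: 17.7
position: [0.5513, -0.2327, 0.2131]
orientation: [-0.001, 0.605, 0.796, 0.0]
contact_force: [0.5, -0.3, 0.3]
width: 0.0141
grasp_force: 58.6
t 17.7 tool d [ 0.0386 -0.0011  0.0011] rot [-0.0004 -0.0012  0.0016] after turn d [ 0.0386 -0.0012  0.0011] F [ 0.5 -0.3  0.3] w 0.0141 g 58.6
```

View pics/w7.png

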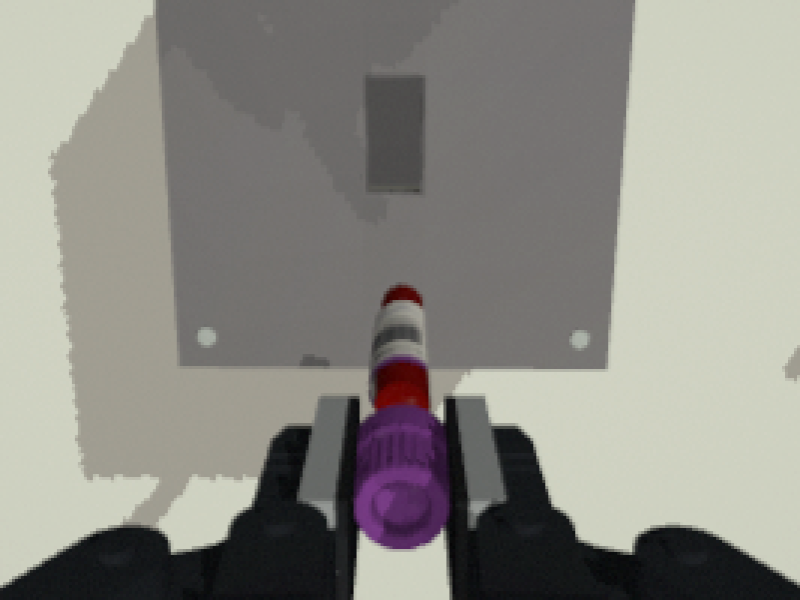

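The tube hangs straight: foot at (402,290), cap at (402,505). The slot's corners are at (365,75), (425,75), (424,192), (367,192), and the deck edge is almost level. That was the last permitted picture, so from here I measure in code.

Run:
```python
from geo import *
from scipy.spatial.transform import Rotation as R
w=np.load('pics/w7.npz');p,q=w['p'],w['q']
raw=lambda l:np.array(l)/3.+[185,110]-.33
A=R.from_quat([*q[1:],q[0]])
foot=p+A.apply([0,0,.082]); print('foot',foot,(projw(foot,p,q)),'obs',raw([402,290]))
top=p+A.apply([0,0,-.023]);print('cap top',projw(top,p,q),'obs',raw([402,503]))
c=raw([(365,75),(425,75),(424,192),(367,192)])
# slot + deck edge fit, deck height free
P=[(.0,0,0)]
S=np.array([(-.0075,.016,0),(.0075,.016,0),(.0075,-.016,0),(-.0075,-.016,0)])
f=lambda x:(projw(place(x,S)+[0,0,x[3]],p,q)-c).ravel()
for z in(.1,):
    r=least_squares(lambda x:f([*x,z]),READ);print(z,r.x,r.fun.round(2),'tool',A.inv().apply([*r.x[:2],z]-p))
r=least_squares(f,READ+[.1]);print('freez',r.x,r.fun.round(2),'tool',A.inv().apply([*r.x[:2],r.x[3]]-p))
# deck near edges line for yaw: left edge pts, right edge pts, bottom edge
e=raw([(157,0),(179,366),(607,369),(635,0)])
h=camera_info('wrist');M=h['hand_eye']
for u in e:
    d=A.apply(M[:3,:3]@np.linalg.inv(h['K'])@[*u,1]);C=p+A.apply(M[:3,3]);print(C+d*(.1-C[2])/d[2])
```

```text
foot [ 0.5512882  -0.23261665  0.13107071] [[320.89674366 210.23625548]] obs [318.67       206.33666667]
cap top [[322.16282443 282.94847745]] obs [318.67       277.33666667]
0.1 [ 0.5372205  -0.19583643  0.27328556] [ 0.93  0.38 -0.91  0.35 -0.75 -0.41  0.73 -0.39] tool [ 0.03916967 -0.00367574  0.11311752]
freez [ 0.53702177 -0.19483439  0.27323682  0.1081633 ] [ 0.62 -0.23 -0.6  -0.26 -0.46  0.24  0.45  0.27] tool [ 0.04019777 -0.00360128  0.10495538]
[ 0.46586762 -0.17831737  0.1       ]
[ 0.49279446 -0.28055175  0.1       ]
[ 0.61766129 -0.2466947   0.1       ]
[ 0.58973222 -0.14384099  0.1       ]
```

Run:
```python
from geo import *
for i in range(2): print(camera_info('wrist')['hand_eye'].round(5).tolist())
w=np.load('pics/w7.npz');print(w['p'],w['q'],np.linalg.norm(w['q']))
print(projw([0,0,.082],np.zeros(3),np.array([1,0,0,0.])))
```

```text
[[-6e-05, -0.95853, -0.285, 0.07248], [1.0, 0.00041, -0.00161, -0.00135], [0.00166, -0.285, 0.95853, -0.14163], [0.0, 0.0, 0.0, 1.0]]
[[-6e-05, -0.95853, -0.285, 0.07248], [1.0, 0.00041, -0.00161, -0.00135], [0.00166, -0.285, 0.95853, -0.14163], [0.0, 0.0, 0.0, 1.0]]
[ 0.55134159 -0.23270064  0.21307065] [-5.68991840e-04  6.04884792e-01  7.96312765e-01  2.10891986e-04] 0.9999999999999999
[[320.89674366 210.23625548]]
```

```bash
python3 -m creep '0 -0.0017 0.01 0 0 0; 0 0 0.01 0 0 0; 0 0 0.004 0 0 0; 0 0 0.001 0 0 0; 0 0 0 0 0 0'; python3 -m creep '0 0 0 0 0 0; 0 0 0 0 0 0'
cat > edges.py <<'E'
from geo import *
from plant import read_camera,telemetry
def run():
    a=np.mean([read_camera('wrist').astype(float) for _ in range(4)],0)
    cv2.imwrite('pics/e.png',a[:,:,::-1]); return a
def sub(g,lo,hi):  # subpixel position of strongest |gradient|
    d=np.abs(np.convolve(g,[.5,0,-.5],'same'))[lo:hi]; k=d.argmax(); k0=max(k-2,0); s=d[k0:k+3]
    return lo+k0+(s*np.arange(len(s))).sum()/s.sum()
E
python3 - <<'E'
from edges import *
togo([*READ[:2],.212],READ[2])
a=run(); g=a.mean(2)
print('rows through col 318:',[(v,int(g[v,318])) for v in range(100,240,4)])
for v in range(110,236,6): print(v,g[v,296:344:2].astype(int).tolist())
E
```

```text
time: 18.25
position: [0.5496, -0.2347, 0.1882]
orientation: [-0.0, 0.605, 0.796, -0.0]
contact_force: [0.0, 0.5, 0.1]
width: 0.0143
grasp_force: 58.6
time: 18.45
position: [0.5499, -0.235, 0.189]
orientation: [0.0, 0.606, 0.796, 0.0]
contact_force: [-0.4, 0.1, -0.1]
width: 0.0145
grasp_force: 58.6
t 18.45 tool d [ 0.0405  0.0008 -0.023 ] rot [ 0.0006  0.0007 -0.0001] after turn d [ 0.0405  0.0008 -0.023 ] F [-0.4  0.1 -0.1] w 0.0145 g 58.6
rows through col 318: [(100, 83), (104, 84), (108, 83), (112, 84), (116, 83), (120, 83), (124, 83), (128, 83), (132, 83), (136, 60), (140, 60), (144, 60), (148, 61), (152, 61), (156, 61), (160, 59), (164, 59), (168, 59), (172, 60), (176, 64), (180, 89), (184, 89), (188, 89), (192, 82), (196, 82), (200, 81), (204, 70), (208, 20), (212, 99), (216, 92), (220, 48), (224, 104), (228, 78), (232, 21), (236, 22)]
110 [85, 84, 84, 84, 84, 84, 84, 83, 84, 84, 84, 84, 83, 83, 84, 84, 84, 84, 84, 84, 84, 85, 84, 84]
116 [85, 85, 85, 85, 85, 89, 83, 83, 83, 83, 83, 83, 83, 83, 83, 83, 83, 83, 84, 85, 84, 84, 84, 84]
122 [84, 84, 84, 84, 84, 84, 83, 83, 83, 83,
[... 1302 characters left out ...]
81, 82, 81, 81, 81, 82, 90, 89, 90, 90, 90, 90, 91, 91, 91, 91, 91]
206 [90, 90, 90, 90, 90, 90, 89, 90, 89, 73, 36, 20, 22, 42, 86, 90, 90, 91, 90, 91, 91, 90, 90, 90]
212 [90, 90, 90, 90, 90, 89, 85, 87, 59, 85, 98, 99, 108, 121, 115, 89, 90, 91, 91, 90, 91, 90, 90, 90]
218 [90, 90, 90, 69, 68, 68, 67, 70, 80, 74, 67, 67, 73, 81, 110, 109, 90, 90, 90, 90, 90, 90, 90, 90]
224 [68, 67, 67, 67, 67, 67, 68, 36, 43, 74, 94, 104, 107, 108, 92, 115, 90, 90, 90, 90, 90, 90, 90, 91]
230 [67, 67, 67, 67, 67, 86, 76, 59, 62, 48, 36, 34, 41, 51, 63, 100, 93, 90, 91, 90, 90, 91, 91, 90][ WARN:0@3.401] global loadsave.cpp:1063 imwrite_ Unsupported depth image for selected encoder is fallbacked to CV_8U.
```

Run:
```python
import cv2,numpy as np
g=cv2.imread('pics/e.png').astype(float).mean(2)
def cross(r,a,b,lv):
    for i in range(a,b):
        if (r[i]-lv)*(r[i+1]-lv)<=0: return i+(lv-r[i])/(r[i+1]-r[i])
for v in range(138,175,4):
    L=cross(g[v],304,314,72);R=cross(g[v],325,334,75);print(v,round(L,2),round(R,2),'c',round((L+R)/2,2),'w',round(R-L,2))
for v in range(204,232,2): print(v,g[v,305:334].astype(int).tolist())
```

```text
138 307.61 329.82 c 318.71 w 22.21
142 307.67 329.79 c 318.73 w 22.12
146 307.76 329.45 c 318.61 w 21.68
150 307.81 329.42 c 318.61 w 21.61
154 307.84 329.39 c 318.61 w 21.55
158 308.0 329.32 c 318.66 w 21.32
162 308.11 329.29 c 318.7 w 21.18
166 308.27 329.2 c 318.73 w 20.93
170 308.3 329.15 c 318.72 w 20.85
174 308.58 328.92 c 318.75 w 20.34
204 [90, 90, 90, 90, 90, 90, 90, 90, 90, 90, 90, 90, 77, 70, 78, 80, 88, 90, 90, 90, 90, 90, 90, 90, 90, 91, 91, 91, 91]
206 [90, 90, 90, 89, 90, 90, 89, 90, 90, 74, 43, 36, 24, 20, 21, 22, 29, 42, 62, 86, 90, 90, 90, 90, 90, 90, 91, 90, 90]
208 [90, 90, 90, 89, 90, 90, 90, 90, 50, 20, 16, 18, 19, 20, 21, 22, 23, 24, 25, 38, 67, 86, 90, 90, 90, 91, 91, 91, 91]
210 [90, 91, 90, 90, 90, 89, 90, 61, 26, 14, 39, 78, 86, 90, 93, 95, 97, 80, 44, 25, 36, 83, 90, 90, 90, 92, 91, 91, 91]
212 [90, 90, 89, 85, 86, 87, 87, 59, 66, 85, 96, 98, 98, 99, 103, 108, 114, 121, 123, 115, 89, 89, 90, 90, 91, 91, 91, 91, 91]
214 [76, 77, 75, 82, 84, 83, 75, 74, 81, 86, 91, 100, 105, 109, 113, 117, 119, 120, 120, 122, 124, 103, 91, 90, 91, 91, 91, 91, 91]
216 [67, 68
[... 291 characters left out ...]
, 50, 48, 48, 54, 56, 50, 59, 77, 102, 113, 94, 90, 90, 90, 90, 90, 90]
222 [67, 68, 68, 67, 68, 51, 33, 43, 43, 41, 41, 46, 52, 52, 52, 57, 58, 53, 57, 70, 93, 115, 96, 90, 90, 90, 90, 90, 90]
224 [67, 67, 67, 68, 53, 36, 43, 43, 51, 74, 86, 94, 101, 104, 106, 107, 109, 108, 105, 92, 93, 115, 96, 90, 90, 90, 90, 90, 90]
226 [67, 68, 68, 65, 45, 45, 65, 74, 76, 74, 75, 86, 94, 98, 100, 102, 104, 108, 108, 109, 117, 121, 100, 91, 90, 90, 90, 90, 90]
228 [67, 67, 79, 73, 55, 57, 53, 68, 78, 83, 80, 76, 76, 78, 81, 83, 85, 96, 107, 111, 111, 117, 101, 92, 90, 90, 90, 90, 90]
230 [67, 86, 90, 76, 62, 59, 67, 62, 52, 48, 41, 37, 36, 34, 37, 41, 43, 51, 54, 63, 79, 99, 103, 93, 91, 90, 90, 91, 90]
```

The slot's centre line is at column 318.7, and the tube foot is also at 318.7, so they agree within about 0.1 mm across the narrow direction. The remaining move is 40 mm along the slot.

```bash
python3 -m creep '0.01 0 0 0 0 0; 0.014 0 0 0 0 0; 0.01 0 0 0 0 0; 0.006 0 0 0 0 0; 0 0 0 0 0 0'; python3 -m creep '0 0 0 0 0 0; 0 0 0 0 0 0;0 0 0 0 0 0'
python3 - <<'E'
from edges import *
togo([*READ[:2],.182],READ[2])
a=run(); g=a.mean(2)
print([(v,int(g[v,318])) for v in range(176,216,2)])
for v in list(range(178,226,3)): print(v,g[v,302:336].astype(int).tolist())
E
```

```text
time: 19.15
position: [0.5388, -0.1951, 0.1886]
orientation: [-0.0, 0.605, 0.796, 0.0]
contact_force: [-0.3, 0.3, -0.2]
width: 0.0147
grasp_force: 58.6
time: 19.45
position: [0.5391, -0.1967, 0.1885]
orientation: [0.0, 0.606, 0.796, -0.0]
contact_force: [0.3, 0.4, -0.2]
width: 0.0146
grasp_force: 58.6
t 19.45 tool d [0.0006 0.001  0.0065] rot [ 0.      0.0001 -0.0005] after turn d [0.0006 0.001  0.0065] F [ 0.3  0.4 -0.2] w 0.0146 g 58.6
[(176, 87), (178, 87), (180, 87), (182, 87), (184, 86), (186, 77), (188, 58), (190, 58), (192, 58), (194, 58), (196, 58), (198, 58), (200, 58), (202, 57), (204, 46), (206, 20), (208, 20), (210, 87), (212, 96), (214, 106)]
178 [80, 80, 81, 80, 80, 80, 80, 80, 79, 79, 79, 79, 82, 86, 87, 87, 87, 87, 86, 87, 87, 87, 87, 88, 88, 88, 88, 88, 88, 87, 88, 88, 88, 88]
181 [81, 80, 80, 80, 80, 80, 79, 79, 79, 79, 79, 79, 84, 86, 85, 87, 87, 86, 86, 87, 87, 87, 87, 87, 87, 87, 87, 86, 86, 87, 87, 88, 87, 87]
184 [80, 80, 80, 80, 80, 79, 79, 78, 79, 79, 78, 79, 85, 86, 86, 86, 86, 87, 87, 87, 87, 87, 87, 87, 87, 87, 87, 87, 88, 88, 88, 88, 88, 88]
187 [80, 80, 
[... 1258 characters left out ...]
87]
214 [79, 85, 87, 77, 66, 65, 60, 53, 69, 69, 71, 78, 83, 88, 96, 102, 106, 109, 113, 115, 116, 116, 118, 119, 91, 74, 62, 71, 85, 87, 87, 87, 87, 87]
217 [65, 65, 65, 65, 65, 65, 60, 53, 66, 70, 77, 79, 78, 78, 81, 83, 83, 86, 90, 93, 97, 104, 111, 118, 100, 77, 66, 73, 85, 87, 87, 87, 87, 87]
220 [65, 65, 65, 65, 65, 65, 60, 59, 71, 66, 55, 46, 40, 38, 42, 48, 47, 46, 52, 53, 49, 56, 74, 99, 105, 77, 68, 78, 85, 87, 87, 87, 87, 87]
223 [65, 65, 64, 65, 65, 65, 60, 55, 36, 35, 42, 41, 40, 49, 67, 79, 87, 88, 89, 83, 68, 60, 69, 88, 113, 68, 67, 78, 86, 87, 87, 87, 87, 87][ WARN:0@3.495] global loadsave.cpp:1063 imwrite_ Unsupported depth image for selected encoder is fallbacked to CV_8U.
```

```bash
python3 -m creep '0.0005 0.0003 0.002 0 0 0; 0 0 0.004 0 0 0; 0 0 0.004 0 0 0; 0 0 0.003 0 0 0; 0 0 0 0 0 0'; python3 -m creep '0 0 0 0 0 0'
python3 -c "
from geo import *; togo([*READ[:2],.12],READ[2])"
```

```text
time: 20.15
position: [0.5388, -0.1954, 0.1746]
orientation: [-0.001, 0.606, 0.796, -0.0]
contact_force: [0.0, 0.1, -0.6]
width: 0.0144
grasp_force: 58.6
time: 20.25
position: [0.5391, -0.1957, 0.1754]
orientation: [-0.0, 0.606, 0.796, -0.0]
contact_force: [0.3, -0.3, -0.1]
width: 0.0147
grasp_force: 58.6
t 20.25 tool d [-0.0003  0.0007  0.0554] rot [-0.0001 -0.0002 -0.    ] after turn d [-0.0003  0.0007  0.0554] F [ 0.3 -0.3 -0.1] w 0.0147 g 58.6
```

The foot is in the slot with no contact force. I'll continue gently.

```bash
python3 -m creep '0 0 0.003 0 0 0; 0 0 0.004 0 0 0; 0 0 0.004 0 0 0; 0 0 0.002 0 0 0; 0 0 0 0 0 0' && python3 -m creep '0 0 0.004 0 0 0; 0 0 0.005 0 0 0; 0 0 0.005 0 0 0; 0 0 0.003 0 0 0; 0 0 0 0 0 0'
python3 - <<'E'
from edges import *
togo([*READ[:2],.12],READ[2])
a=run(); g=a.mean(2)
for v in list(range(190,250,4)): print(v,g[v,302:336].astype(int).tolist())
E
```

```text
time: 20.75
position: [0.5389, -0.1955, 0.1619]
orientation: [-0.001, 0.606, 0.796, -0.0]
contact_force: [1.2, 0.1, -0.9]
width: 0.0147
grasp_force: 58.6
time: 21.25
position: [0.5387, -0.1955, 0.1446]
orientation: [-0.001, 0.606, 0.796, -0.0]
contact_force: [0.0, -0.3, -1.0]
width: 0.0143
grasp_force: 58.6
t 21.25 tool d [-0.0007  0.0011  0.0246] rot [-0.001  -0.0011 -0.0001] after turn d [-0.0006  0.001   0.0246] F [ 0.  -0.3 -1. ] w 0.0143 g 58.6
190 [83, 83, 83, 82, 82, 82, 82, 82, 82, 82, 82, 82, 82, 82, 82, 81, 82, 82, 82, 82, 82, 82, 82, 82, 82, 82, 82, 82, 87, 89, 90, 90, 90, 90]
194 [83, 83, 83, 82, 81, 82, 82, 82, 82, 82, 81, 81, 82, 82, 82, 81, 82, 82, 82, 82, 82, 82, 81, 82, 82, 82, 82, 83, 86, 87, 90, 90, 90, 90]
198 [83, 83, 83, 82, 82, 82, 82, 82, 82, 82, 82, 82, 82, 81, 81, 82, 82, 82, 82, 81, 82, 82, 82, 82, 82, 82, 81, 83, 82, 84, 89, 90, 90, 91]
202 [83, 83, 83, 81, 79, 78, 78, 78, 78, 80, 80, 81, 81, 81, 80, 81, 81, 80, 81, 80, 81, 81, 81, 83, 82, 81, 81, 81, 81, 86, 90, 90, 90, 90]
206 [83, 83, 83, 80, 71, 58, 59, 60, 60, 60, 60, 60, 50, 30, 25, 16, 14, 14, 13, 1
[... 908 characters left out ...]
8, 88, 90, 90, 90]
234 [67, 67, 67, 66, 55, 54, 58, 41, 29, 17, 15, 16, 17, 19, 21, 21, 22, 21, 22, 23, 23, 24, 23, 22, 21, 49, 73, 67, 64, 81, 89, 90, 90, 90]
238 [67, 67, 67, 66, 55, 52, 57, 62, 35, 16, 15, 18, 23, 25, 27, 28, 30, 29, 27, 27, 27, 25, 23, 23, 23, 35, 75, 68, 67, 81, 88, 90, 90, 90]
242 [35, 32, 36, 62, 56, 53, 45, 58, 35, 28, 30, 30, 29, 29, 29, 28, 30, 31, 33, 37, 39, 36, 31, 30, 28, 23, 76, 66, 67, 83, 89, 59, 44, 43]
246 [15, 13, 11, 60, 57, 46, 47, 44, 38, 40, 42, 44, 46, 47, 48, 49, 50, 51, 51, 53, 54, 54, 53, 51, 51, 42, 75, 67, 69, 84, 89, 39, 13, 13][ WARN:0@3.707] global loadsave.cpp:1063 imwrite_ Unsupported depth image for selected encoder is fallbacked to CV_8U.
```

```bash
python3 -m creep '0 0 0.003 0 0 0; 0 0 0.005 0 0 0; 0 0 0.005 0 0 0; 0 0 0.003 0 0 0; 0 0 0 0 0 0' && python3 -m creep '0 0 0.003 0 0 0; 0 0 0.004 0 0 0; 0 0 0.002 0 0 0; 0 0 0 0 0 0; 0 0 0 0 0 0' && python3 -m creep '0 0 0 0 0 0; 0 0 0 0 0 0; 0 0 0 0 0 0; 0 0 0 0 0 0; 0 0 0 0 0 0'
python3 - <<'E'
from edges import *
togo([*READ[:2],.12],READ[2])
a=run(); g=a.mean(2)
for v in list(range(204,270,5)): print(v,g[v,302:338].astype(int).tolist())
E
```

```text
time: 21.95
position: [0.5387, -0.1954, 0.1286]
orientation: [-0.001, 0.606, 0.796, -0.0]
contact_force: [-0.1, 0.6, -0.2]
width: 0.0145
grasp_force: 58.6
time: 22.45
position: [0.5392, -0.1957, 0.1205]
orientation: [-0.0, 0.606, 0.796, 0.0]
contact_force: [0.8, 0.6, 0.4]
width: 0.0143
grasp_force: 58.6
time: 22.95
position: [0.5392, -0.1957, 0.1205]
orientation: [0.0, 0.606, 0.796, -0.0]
contact_force: [0.3, 0.3, -0.3]
width: 0.0144
grasp_force: 58.6
t 22.95 tool d [-0.0003  0.0007  0.0005] rot [0. 0. 0.] after turn d [-0.0003  0.0007  0.0005] F [ 0.3  0.3 -0.3] w 0.0144 g 58.6
204 [84, 84, 84, 84, 84, 83, 84, 83, 84, 84, 84, 84, 84, 84, 84, 84, 84, 84, 84, 84, 84, 84, 83, 84, 83, 84, 84, 84, 84, 84, 84, 84, 85, 85, 84, 85]
209 [85, 84, 83, 84, 84, 84, 84, 84, 84, 84, 84, 84, 84, 84, 84, 84, 84, 84, 84, 84, 83, 84, 84, 84, 84, 84, 83, 84, 84, 84, 83, 84, 84, 85, 85, 85]
214 [85, 84, 84, 84, 83, 84, 83, 84, 84, 84, 84, 84, 84, 84, 84, 84, 84, 84, 84, 84, 83, 84, 84, 84, 84, 84, 84, 83, 84, 84, 83, 84, 85, 85, 85, 85]
219 [85, 83, 74, 63, 60, 61, 61, 66, 74, 77, 68, 55, 44, 35, 35, 36
[... 994 characters left out ...]
 24, 34, 41, 37, 49, 56, 61, 64, 65, 61, 49, 51, 56, 59, 55, 51, 58, 64, 62, 59, 63, 67, 71, 49, 41, 34, 31, 31, 32, 22, 11, 14, 14, 14]
259 [14, 11, 43, 50, 44, 36, 38, 40, 47, 38, 50, 55, 46, 42, 55, 57, 47, 48, 56, 57, 53, 50, 58, 58, 55, 56, 38, 33, 30, 35, 40, 41, 18, 11, 15, 13]
264 [11, 16, 37, 42, 44, 44, 42, 47, 45, 41, 52, 55, 46, 50, 60, 58, 53, 56, 59, 56, 51, 59, 61, 57, 56, 41, 42, 56, 38, 32, 33, 32, 18, 9, 14, 14]
269 [11, 23, 35, 38, 44, 50, 69, 79, 80, 80, 78, 76, 76, 76, 75, 76, 76, 76, 76, 77, 76, 76, 76, 78, 78, 59, 53, 49, 41, 33, 33, 33, 25, 12, 11, 14][ WARN:0@3.595] global loadsave.cpp:1063 imwrite_ Unsupported depth image for selected encoder is fallbacked to CV_8U.
```

The foot is 62 mm below the deck, centred in the slot, with the force near zero and the grip at 58 N. Handing in.

```bash
python3 -c "
from plant import env
print(env.job_done())"
```

```text
the job is handed in; nothing more can be done
None
```

I handed the job in at about 23 s on the robot's clock, but no verdict came back. Both short tubes were seen standing released in the near row. The long tube is held upright through the reader's slot, with its foot about 62 mm below the deck and wrist force near zero.

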